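Release the ratchet and close the hold-down clamp

TASK

Clamp the cuvette box under the bench hold-down: press the ratchet pawl's thumb plate down until the pawl is free of the teeth, leave it out, then push the raised arm down past its teeth until its rubber foot rests firmly on the lid of the box. Only press and push with the fingertips, and lift nothing; the box stays where it stands on the clamp, and the jar, bottle and beaker are left alone. Finish with the hand clear of everything.

Things in the scene. Friction and masses are not known exactly. Their poses are not given: they have to be found in the camera images.
- clamp: The bench hold-down clamp, fixed to the worktop. Aluminium base plate 230 x 85 x 12 mm, two upright cheeks (to 85 mm high) carrying a steel arm, and behind them the pawl. Origin on the worktop under the middle of the clamp; x runs along the plate (plate from x = -125 to +105 mm, y = -42 to +42 mm): the arm's handle is at the -x end, the pawl's thumb plate at the +x end; z up.
- clamp_hinge (a point): Centre of the arm's hinge pin, 68 mm above the worktop, at x = +40 mm in the clamp's frame. The pin runs along the clamp's y. The toothed quadrant (46 mm radius over the teeth) turns with the arm about it.
- clamp_handle (a point): Middle of the arm's black cross handle, a round bar of 18 mm diameter and 60 mm length along the clamp's y, centred 175 mm from the hinge pin; moves with the arm. With the arm raised it is about 0.19 m above the worktop and comes down on an arc in the clamp's xz plane, towards -x, to about 68 mm high. The arm is a flat steel bar 22 mm wide and 8 mm thick from the hinge to the handle.
- clamp_angle (a joint): Angle of the arm in rad, 0 = fully raised (about 46 degrees, 0.8 rad, above level), growing as it goes down; level, with the foot on the box, at about 0.80. It starts at 0 to 0.06. While the pawl is engaged a tooth stops it at about 0.07. Freed, the hinge is stiff: it takes about 3 to 5 N at the handle and stays where it is left.
- clamp_arm: The whole moving arm: flat bar, cross handle, rubber foot and toothed quadrant. Its frame's origin is on the hinge pin, and it is turned like the clamp's frame while the arm is fully raised.
- clamp_foot (a point): Middle of the underside of the arm's rubber foot, a disc of 30 mm diameter under the arm, 105 mm from the hinge pin along the arm and 16 mm below the arm's middle line; moves with the arm. The foot is the only part of the arm that reaches the box.
- pawl_tab (a point): Middle of the top of the pawl's thumb plate (28 mm along the clamp's x, 32 mm along its y, 6 mm thick), a dark steel plate with ribs that sticks out at the +x end, 53 mm above the worktop while the pawl is engaged. It turns on a pin along the clamp's y, 50 mm towards -x and 30 mm below this point; pressed fully, the plate comes down 22 mm and moves 8 mm towards +x.
- pawl (a joint): Angle of the pawl in rad: 0 = hooked over a tooth, 0.40 = pressed fully down (stop). It is free of the teeth from 0.28 on. It takes about 3 N to press and has no return spring: it stays where it is left.
- cuvette_box: Loose white box with a blue lid, 106 x 71 x 40 mm, 106 mm along its own y, standing on the clamp's base plate (12 mm high) under the foot, with the long side along the clamp's x, centred about 65 mm from the clamp's origin towards -x. Origin at the centre of its underside; lid top 52 mm above the worktop.
- pull_cord: A fixed thin taut cord of the room; keep the arm clear of it. It slants from about (0.25, 0.35, 1.1) m in the base frame, over (0.35, 0.25, 0.66), (0.44, 0.18, 0.44) and (0.57, 0.09, 0.16), to (0.66, 0.04, 0.04). The clamp stands to its right (smaller y). An arm that begins on its left passes it drawn in: the cord is over 0.40 m from the base axis everywhere.
- sample_jar: Bystander: white plastic jar with white screw cap, 60 mm diameter, 85 mm high, loose. Origin at the centre of its underside.
- reagent_bottle: Bystander: white bottle with white cap, 52 mm diameter, 100 mm high, loose. Origin at the centre of its underside.
- glass_beaker: Bystander: empty glass beaker, 52 mm diameter, 60 mm high, loose. Origin at the centre of its underside.

How it is judged:
By the outcome, as a careful person would: the job done as asked, in the order asked, and still so for the second after the job is handed in, with the robot touching nothing.
It also fails if it takes over 54 s, if anything falls off the work surface, if the arm or the gripper's body presses on something with over 40 N, if the wrist force passes 120 N, or if a joint passes its speed limit or range.

ROBOT

A 6-joint arm with a two-finger parallel gripper is mounted at the origin on a cart in front of the work surface, level with it; the furniture and walls round the work are solid. World frame = base frame: x ahead of the robot, y to its left, z up, the work surface at z = 0. Lengths are in m, angles in degrees, forces in N, time in s.
With the tool pointing down it reaches from about 0.25 to 0.725 m from the base axis. Payload 9.7 kg.
Tool frame: the origin (TCP) lies at the very end of the fingers, on their centre line; the grasp point (between the pads) lies 19 mm behind it; x points along the fingers, z is the direction in which the jaws open and shut, and the axes are right-handed (so a half turn about x gives the same grasp; the last joint's range is limited). The gripper opens to 85 mm and grips with 20 to 120 N. Pads are 22 mm wide; open, the fingers measure 114 mm over their backs; the gripper's body (76 mm by 85 mm) begins 54 mm behind the grasp point. The pads swing forward as they close: fully open they stand 13 mm farther back than shut.
Start: joints at [-71.448, 4.979, 10.078, 95.1, 0, 90], TCP at [0.175, -0.521, 0.231] pointing down, gripper open.
Joint ranges: [-179.16, 179.16], [-48.56, 103.87], [-65.8, 70.77], [-126.05, 130.52], [-82.76, 87.17], [-180, 180]. Speed limits (degrees/s): [127.2, 127.2, 147.25, 180, 180, 180].

INTERFACE

Orientations are given as [roll, pitch, yaw] about the fixed x, y, z axes, in that order (R = Rz(yaw) Ry(pitch) Rx(roll)).
In Python, from workcell import sensors, vision, job_done gives the robot as it stands.
- The arm moves only by the tool carry_out, never from a script. Its argument "increments" is a list of rows, each a list of 7 numbers: the turn, a rotation vector about the tool's x, y, z in degrees, then the shift along the tool's x, y, z in mm, then the opening in per cent of the stroke, from 0 (shut) to 100 (fully open). A call has 1 to 12 rows; each row shifts and turns the commanded pose from where the row before left it, along the tool's axes as they then stand; what a row does not reach is not made up. A row lasts 1/8 s, in which the tool goes at most 62.5 mm and 10.7 degrees, less where a joint would pass 70% of its speed; a pose out of reach is approached as far as the arm can. A call is refused whole if a number of a shift passes 62.5 or a number of a turn 10.7, either way. A call with a gripper value outside its range is refused whole. The fingers move at their own pace and stop on an object; "squeeze" is the grip in N (left out, the last holds). Time passes only in rows, so rows that do not move let the fingers close. It gives the time, the measured TCP pose, the force and the opening at its end, in the units of the state.
- sensors.get_obs(): the state, without advancing time (a new reading comes with each control period).
- vision.camera(name): name is "scene" or "top"; returns the picture (420x560x3 uint8, red, green, blue); there is no depth.
- vision.calibration(name): a dict with "camera_matrix" (3x3 intrinsics, pixels), "extrinsics" (4x4, takes a point from world to camera coordinates). Camera axes: x right, y up, looking along -z (the intrinsics and any distortion apply to the point x, -y, -z); pixel columns grow to the right and rows downward; lengths in m; the calibration is good to about 2 mm. A picture is of the moment at which its call begins. calibration takes no time and is no camera call.
- job_done(): hands the job in, once; it reports no verdict.
The state is a dict: "time": time; "q": joint angles; "qd": joint speeds; "joint_efforts": joint torques, N m; "ee_pos": TCP position; "tcp_rot": TCP orientation; "wrist_force": force on the tool from outside, world axes, zero at the start; "torque": the same for the moment, N m; "opening": finger opening in m.
Only numpy, scipy, OpenCV 4.12 (cv2) and the standard library are available. Lean on these libraries where they do the work, as an engineer would, in place of code of your own. Each camera call takes 0.05 s, during which the arm holds its last target.

## Working session

There is one attempt and no reset: what is moved stays moved. The work goes in short steps, Python scripts to look and compute and a tool call to move; the robot and the scene stay as the last step left them, time stands still between calls to the robot, and variables do not carry over. Pictures are saved under pics/ and viewed, and the job is handed in when it is done.

Besides the shell and the picture viewer there is one more tool, called after "Request:" in YAML: its name, and indented under it one key for each argument. carry_out: Moves the arm, as the interface text tells. Its arguments: {"type":"object","properties":{"increments":{"type":"array"},"squeeze":{"type":"number"}},"required":["increments"]}

```bash
mkdir -p pics; ls; python3 - <<'E'
from workcell import sensors, vision
import cv2, numpy as np
np.set_printoptions(precision=4,suppress=True)
print(sensors.get_obs())
for n in ("scene","top"):
    im=vision.camera(n); cv2.imwrite(f"pics/{n}0.png",cv2.resize(im[:,:,::-1],None,fx=1.4,fy=1.4,interpolation=cv2.INTER_CUBIC)); cv2.imwrite(f"pics/{n}0raw.png",im[:,:,::-1])
    print(vision.calibration(n))
E
```

```text
pics
{'time': 0.0, 'q': array([-71.4489,   5.0115,  10.0344,  95.0995,  -0.002 ,  90.0005]), 'qd': array([ 0.0389, -0.0064,  0.0301, -0.0483, -0.0075, -0.0127]), 'joint_efforts': array([  0.0029, -52.0391,  46.4808,   0.0163,   0.    ,   0.    ]), 'ee_pos': array([ 0.1749, -0.5212,  0.2306]), 'tcp_rot': array([-178.4685,   89.9234,  110.0822]), 'wrist_force': array([ 0.6624, -0.7398, -0.016 ]), 'torque': array([0.0324, 0.0128, 0.0485]), 'opening': 0.08551542186078463}
{'camera_matrix': array([[459.8235,   0.    , 283.2508],
       [  0.    , 459.8235, 210.4015],
       [  0.    ,   0.    ,   1.    ]]), 'extrinsics': array([[-0.7937, -0.6082, -0.0109,  0.3086],
       [ 0.3099, -0.4197,  0.8532, -0.2984],
       [-0.5235,  0.6738,  0.5215, -1.3451],
       [ 0.    ,  0.    ,  0.    ,  1.    ]])}
{'camera_matrix': array([[531.0363,   0.    , 279.0252],
       [  0.    , 531.0363, 212.6994],
       [  0.    ,   0.    ,   1.    ]]), 'extrinsics': array([[-0.0059, -1.    , -0.0035, -0.0746],
       [ 0.9912, -0.0063,  0.132 , -0.4775],
       [-0.132 , -0.0027,  0.9912, -1.7467],
       [ 0.    ,  0.    ,  0.    ,  1.    ]])}
```

View pics/scene0.png

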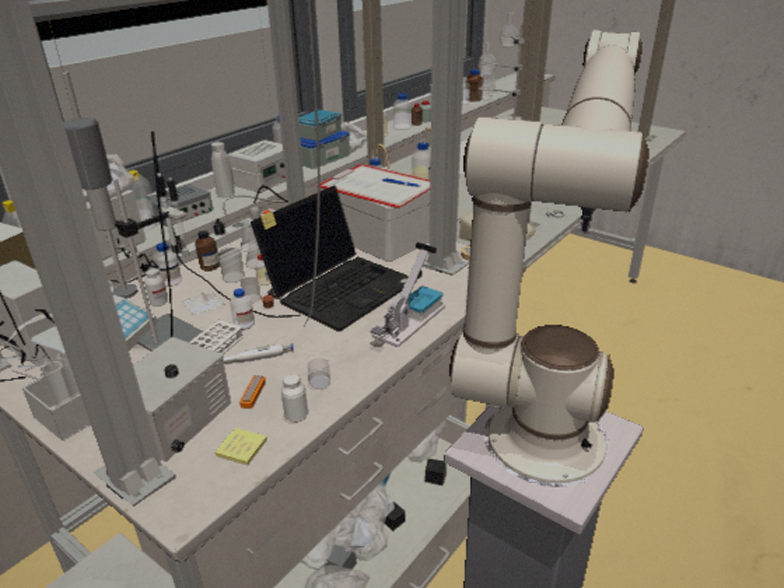

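View pics/top0.png

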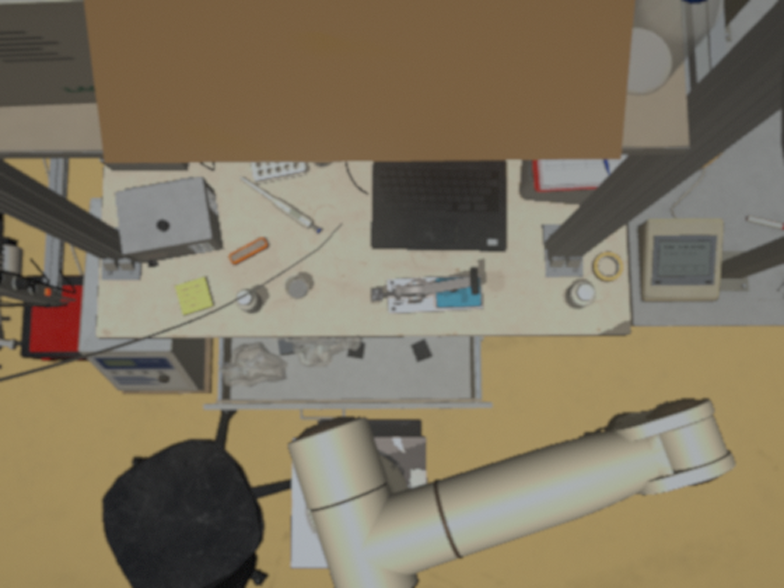

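```bash
python3 - <<'E'
import cv2
a=cv2.imread("pics/scene0raw.png"); b=cv2.imread("pics/top0raw.png")
cv2.imwrite("pics/sc_crop.png",cv2.resize(a[160:260,250:350],None,fx=6,fy=6,interpolation=cv2.INTER_CUBIC))
cv2.imwrite("pics/top_crop.png",cv2.resize(b[170:250,250:360],None,fx=7,fy=7,interpolation=cv2.INTER_CUBIC))
E
```

```text
(no output)
```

View pics/sc_crop.png

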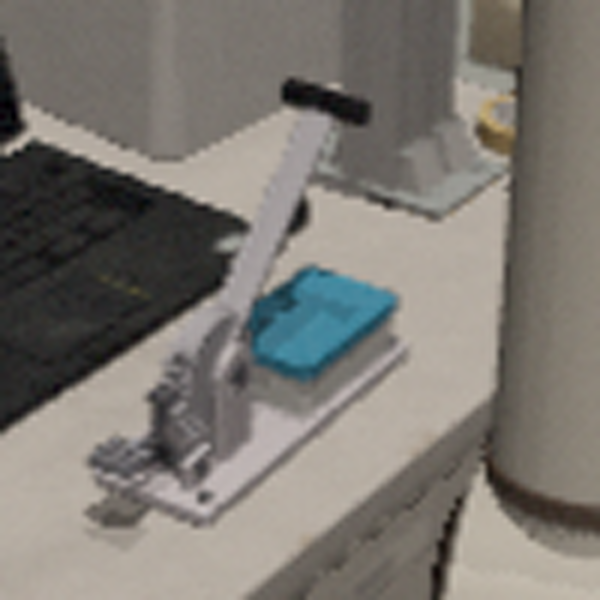

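View pics/top_crop.png

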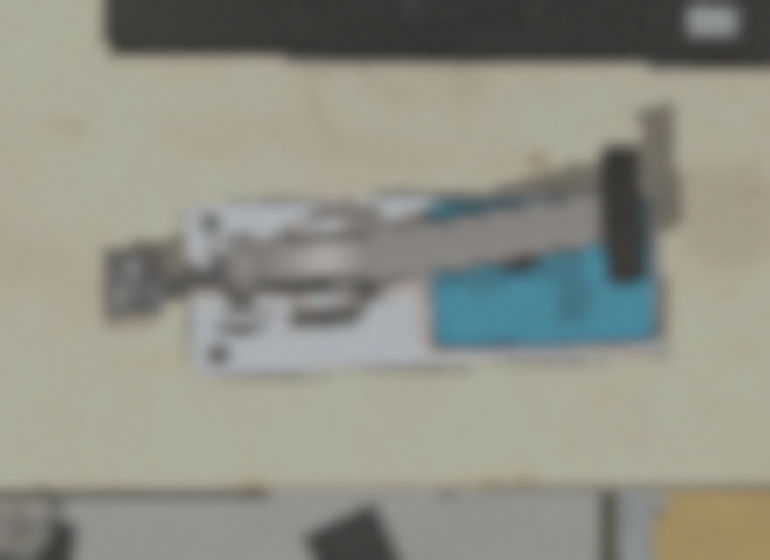

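```bash
cat > h.py <<'E'
import numpy as np, cv2
from workcell import sensors, vision
np.set_printoptions(precision=4,suppress=True)
CAL={n:vision.calibration(n) for n in("scene","top")}
def proj(n,P):
    c=CAL[n]; p=c["extrinsics"][:3,:3]@P+c["extrinsics"][:3,3]
    q=c["camera_matrix"]@np.array([p[0],-p[1],-p[2]]); return q[:2]/q[2]
def c2w(v,P):
    c,s=np.cos(v[2]),np.sin(v[2]); return np.array([v[0]+c*P[0]-s*P[1],v[1]+s*P[0]+c*P[1],P[2]])
def handle(t,y=0): return np.array([.04-.175*np.cos(.8-t),y,.068+.175*np.sin(.8-t)])
E
cat > fit.py <<'E'
from h import *
from scipy.optimize import least_squares
S=lambda u,v:(np.array([u,v])+.5)/6-.5+[250,160]
T=lambda u,v:(np.array([u,v])+.5)/7-.5+[250,170]
K=lambda *a:(lambda t:np.array(a))
obs=[("scene",K(.105,.042,.012),S(207,515),'pcorner'),("scene",K(-.125,.042,.012),S(407,347),'pc2'),
("scene",lambda t:handle(t),S(326,101),'hdl'),("scene",K(.133,0,.053),S(120,455),'tab'),
("top",K(.105,-.042,.012),T(187,205),'t1'),("top",K(.105,.042,.012),T(197,377),'t2'),("top",K(-.125,.042,.012),T(663,350),'t3'),
("top",lambda t:handle(t),T(623,213),'thdl'),("top",K(.133,0,.053),T(133,283),'ttab')]
def f(v,full=False):
    tab=lambda P: P if P[2]!=.053 else np.array([v[4],0,.053])
    r=[(proj(n,c2w(v,tab(g(v[3]))))-o) for n,g,o,_ in obs]
    return r if full else np.concatenate(r)
s=least_squares(f,[.45,-.1,1.57,0.03,.12],loss='soft_l1')
v=s.x;print(v,np.degrees(v[2]))
for o,r in zip(obs,f(v,True)): print(o[3],r)
print('tab',c2w(v,[v[4],0,.053]),'hinge',c2w(v,[.04,0,.068]),'handle',c2w(v,handle(v[3])),'down',c2w(v,handle(.8)))
print('box',c2w(v,[-.065,0,.052]))
E
python3 fit.py
```

```text
[ 0.4891 -0.1739  1.6196  0.043   0.1309] 92.79826789568843
pcorner [-0.574  -0.5024]
pc2 [-0.1154 -1.4417]
hdl [-0.4892 -0.0644]
tab [-0.371 -0.406]
t1 [-0.4252  0.3584]
t2 [-0.5129  0.3276]
t3 [0.9027 0.4576]
thdl [0.2248 0.2799]
ttab [0.0379 0.2124]
tab [ 0.4827 -0.0431  0.053 ] hinge [ 0.4871 -0.1339  0.068 ] handle [ 0.4933 -0.261   0.1882] down [ 0.4956 -0.3087  0.068 ]
box [ 0.4922 -0.2388  0.052 ]
```

```bash
cat >> h.py <<'E'
from scipy.spatial.transform import Rotation as Ro
V=np.array([0.4891,-0.1739,1.6196,0.043,0.1309])
def cur():
    o=sensors.get_obs(); return o["ee_pos"],Ro.from_euler("xyz",o["tcp_rot"],degrees=True),o
def to(p,R):
    P,Rc,o=cur(); print("turn(tool)",(Rc.inv()*R).as_rotvec(degrees=True),"shift(cur tool)mm",1e3*Rc.inv().apply(np.array(p)-P),"shift(new tool)",1e3*R.inv().apply(np.array(p)-P))
def Rtool(tilt,yaw=V[2],flip=1):
    # tilt: tool axis leans toward clamp -x by tilt rad; jaw axis along clamp x side
    c=np.array([np.cos(yaw),np.sin(yaw),0]); y=np.array([-np.sin(yaw),np.cos(yaw),0]);k=np.array([0,0,1.])
    X=-np.cos(tilt)*k-np.sin(tilt)*c
    Y=flip*y   # jaw axis z = X x Y
    return Ro.from_matrix(np.c_[X,Y,np.cross(X,Y)])
E
python3 - <<'E'
from h import *
P,R,o=cur(); print(R.as_matrix())
for fl in(1,-1): to(c2w(V,[.135,0,.053+.10]),Rtool(0,flip=fl))
for z in(.3,.6,.8): print(proj("top",np.array([0,0,z]))*1.4,proj("top",np.array([.175,-.521,z]))*1.4)
E
```

```text
[[-0.0003  0.948   0.3182]
 [ 0.0011  0.3182 -0.948 ]
 [-1.      0.     -0.0012]]
turn(tool) [-164.2418   -0.0098   -0.0957] shift(cur tool)mm [  78.1136  444.9963 -359.14  ] shift(new tool) [  77.6791 -330.7159  466.581 ]
turn(tool) [15.7582 -0.0663  0.0068] shift(cur tool)mm [  78.1136  444.9963 -359.14  ] shift(new tool) [  77.6791  330.7159 -466.581 ]
[351.8525 522.3923] [615.2093 429.756 ]
[341.1699 554.8245] [671.4519 438.1166]
[330.3471 587.6822] [727.9988 446.5225]
```

```bash
cat >> h.py <<'E'
def Rt(tilt): return Rtool(tilt,flip=-1)*Ro.from_rotvec([-90,0,0],degrees=True)
E
python3 - <<'E'
from h import *
to(c2w(V,[.136,0,.053+.08]),Rt(0)); print(Rt(0).as_matrix())
E
```

```text
turn(tool) [-74.2418  -0.0554  -0.045 ] shift(cur tool)mm [  98.1148  445.267  -360.0792] shift(new tool) [ 97.6791 467.581  330.7159]
[[ 0.     -0.0488  0.9988]
 [ 0.      0.9988  0.0488]
 [-1.      0.      0.    ]]
```

Request:
carry_out:
  increments:
    - [-10.6, 0, 0, 0, 0, 0, 0]
    - [-10.6, 0, 0, 0, 0, 0, 0]
    - [-10.6, 0, 0, 0, 0, 0, 0]
    - [-10.6, 0, 0, 0, 0, 0, 0]
    - [-10.6, 0, 0, 0, 0, 0, 0]
    - [-10.6, 0, 0, 0, 0, 0, 0]
    - [-10.6, 0, 0, 0, 0, 0, 0]
    - [0, 0, 0, 0, 0, 0, 0]
  squeeze: 20

```text
time: 1.1
ee_pos: [0.175, -0.5213, 0.2309]
tcp_rot: [105.2, 90.0, 107.9]
wrist_force: [0.3, 0.1, -0.5]
opening: 0.0002
```

```bash
python3 - <<'E'
from h import *
to(c2w(V,[.136,0,.053+.08]),Rt(0)); print(cur()[2])
E
```

```text
turn(tool) [-0.1146 -0.0104 -0.0385] shift(cur tool)mm [ 98.1697 468.2612 329.7963] shift(new tool) [ 97.9155 467.6663 330.7147]
{'time': 1.1, 'q': array([-71.4476,   4.996 ,  10.0554,  95.0993,   0.0005,  15.8708]), 'qd': array([-0.0474,  0.0132,  0.1046, -0.0176, -0.0644,  6.0476]), 'joint_efforts': array([  0.0036, -52.0739,  46.5148,   0.0097,  -0.0001,  -1.6305]), 'ee_pos': array([ 0.175 , -0.5213,  0.2309]), 'tcp_rot': array([105.2146,  89.9601, 107.8962]), 'wrist_force': array([ 0.2635,  0.0696, -0.5224]), 'torque': array([ 0.0037,  0.0224, -0.0158]), 'opening': 0.00017744958916124612}
```

Request:
carry_out:
  increments:
    - [0, 0, 0, 0, 42.5, 30, 0]
    - [0, 0, 0, 0, 42.5, 30, 0]
    - [0, 0, 0, 0, 42.5, 30, 0]
    - [0, 0, 0, 0, 42.5, 30, 0]
    - [0, 0, 0, 0, 42.5, 30, 0]
    - [0, 0, 0, 0, 42.5, 30, 0]
    - [0, 0, 0, 0, 42.5, 30, 0]
    - [0, 0, 0, 0, 42.5, 30, 0]
    - [0, 0, 0, 0, 42.5, 30, 0]
    - [0, 0, 0, 0, 42.5, 30, 0]
    - [0, 0, 0, 0, 42.5, 30, 0]
    - [0, 0, 0, 0, 0, 0, 0]

```text
time: 2.6
ee_pos: [0.4832, -0.036, 0.2305]
tcp_rot: [154.1, 89.9, 156.8]
wrist_force: [-0.4, 1.2, -0.6]
opening: 0.0
```

```bash
cat > look.py <<'E'
from h import *
import sys
t=sys.argv[1]
a=vision.camera("scene")[:,:,::-1]; b=vision.camera("top")[:,:,::-1]
c1=cv2.resize(a[120:270,230:370],None,fx=4,fy=4,interpolation=cv2.INTER_CUBIC)
c2=cv2.resize(b[150:260,230:370],None,fx=5,fy=5,interpolation=cv2.INTER_CUBIC)
cv2.imwrite(f"pics/s_{t}.png",c1); cv2.imwrite(f"pics/t_{t}.png",c2)
cv2.imwrite(f"pics/sraw_{t}.png",a); cv2.imwrite(f"pics/traw_{t}.png",b)
E
python3 look.py a; python3 - <<'E'
from h import *
to(c2w(V,[.136,0,.053]),Rt(0)); print(cur()[2])
E
```

```text
turn(tool) [-0.1462 -0.0539  0.008 ] shift(cur tool)mm [177.9627   0.234    0.6057] shift(new tool) [177.9633   0.2077   0.4388]
{'time': 2.7, 'q': array([-4.5331, -4.0575,  0.9467, 95.0566, -0.0148, 82.8168]), 'qd': array([-1.8184, -0.8132, -0.3767,  0.0352, -0.0052, -1.089 ]), 'joint_efforts': array([  1.5237, -41.1188,  46.6508,  -0.1322,   0.072 ,   0.1318]), 'ee_pos': array([ 0.482 , -0.0383,  0.231 ]), 'tcp_rot': array([-171.4583,   89.9455, -168.8083]), 'wrist_force': array([ 0.3967, -0.8082, -0.474 ]), 'torque': array([-0.0475,  0.0595, -0.0355]), 'opening': -0.00014025406661658733}
```

View pics/sraw_a.png

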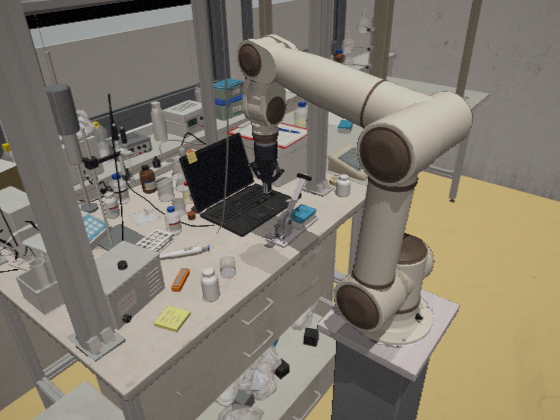

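View pics/traw_a.png

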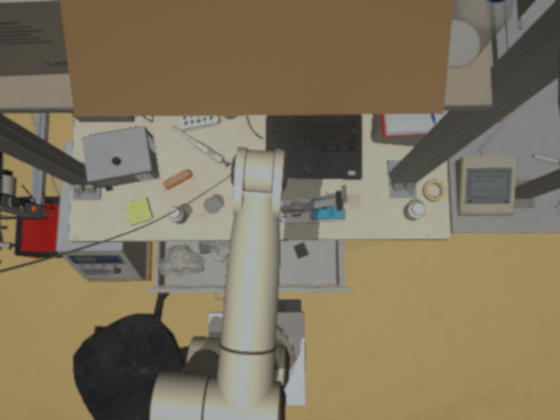

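Request:
carry_out:
  increments:
    - [0, 0, 0, 40, 0, 0.5, 0]
    - [0, 0, 0, 40, 0, 0, 0]
    - [0, 0, 0, 40, 0, 0, 0]
    - [0, 0, 0, 33, 0, 0, 0]
    - [0, 0, 0, 0, 0, 0, 0]
    - [0, 0, 0, 0, 0, 0, 0]

```text
time: 3.45
ee_pos: [0.483, -0.0393, 0.0799]
tcp_rot: [-8.7, 89.9, -6.0]
wrist_force: [0.0, 0.4, 0.4]
opening: 0.0001
```

```bash
python3 look.py b; python3 - <<'E'
from h import *
to(c2w(V,[.136,0,.053]),Rt(0)); print(cur()[2]["wrist_force"])
b=cv2.imread("pics/sraw_b.png"); cv2.imwrite("pics/sb2.png",cv2.resize(b[180:260,245:335],None,fx=8,fy=7,interpolation=cv2.INTER_CUBIC))
E
```

```text
turn(tool) [-0.1054  0.1497  0.0224] shift(cur tool)mm [27.166   1.0079 -1.0809] shift(new tool) [27.1692  0.9991 -1.008 ]
[ 0.1041  0.6738 -0.2274]
```

View pics/sb2.png

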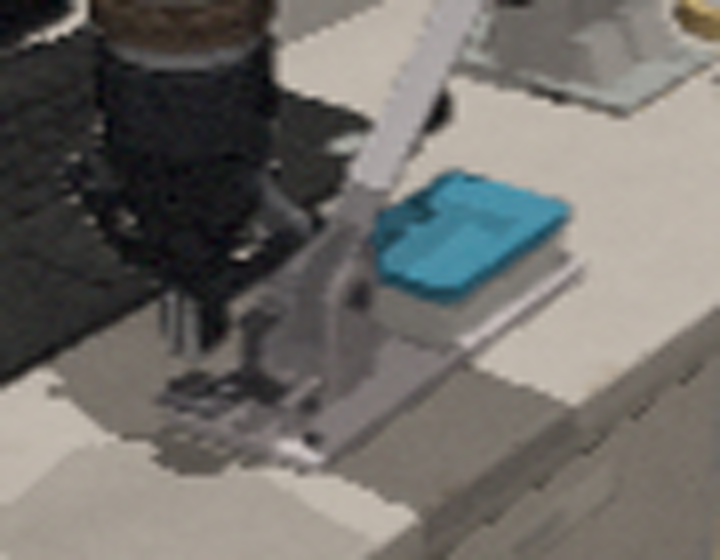

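View pics/t_b.png

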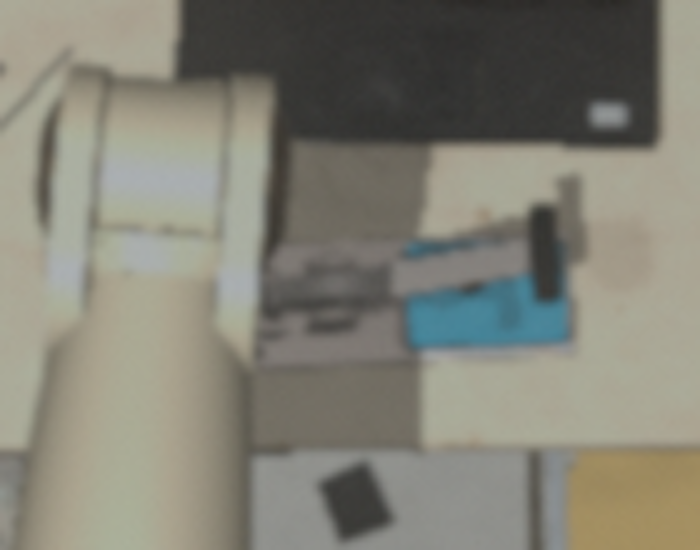

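Request:
carry_out:
  increments:
    - [0, 0, 0, 8, 0.5, -0.5, 0]
    - [0, 0, 0, 8, 0.5, -0.5, 0]
    - [0, 0, 0, 6, 0, 0, 0]
    - [0, 0, 0, 3, 0, 0, 0]
    - [0, 0, 0, 2, 0.5, 0, 0]
    - [0, 0, 0, 2, 1, 0, 0]
    - [0, 0, 0, 2, 1, 0, 0]
    - [0, 0, 0, 2, 1, 0, 0]
    - [0, 0, 0, 2, 0.7, 0, 0]
    - [0, 0, 0, 2, 0.7, 0, 0]
    - [0, 0, 0, 0, 0, 0, 0]

```text
time: 4.92
ee_pos: [0.4814, -0.0327, 0.0411]
tcp_rot: [-73.2, 90.0, -70.4]
wrist_force: [-0.3, 0.7, 0.1]
opening: -0.0002
```

```bash
python3 look.py c; python3 - <<'E'
from h import *
print(cur()[2])
b=cv2.imread("pics/sraw_c.png"); cv2.imwrite("pics/sc2.png",cv2.resize(b[180:260,245:335],None,fx=8,fy=7,interpolation=cv2.INTER_CUBIC))
E
```

```text
{'time': 5.025, 'q': array([ -3.9001,  -3.549 , -19.6077,  73.9314,  -0.0273,  83.3561]), 'qd': array([ 0.0357,  0.014 , -0.028 ,  0.0636, -0.1218,  0.0079]), 'joint_efforts': array([ -0.3066, -41.7647,  45.7023,  -0.0663,  -0.2027,   0.0011]), 'ee_pos': array([ 0.4815, -0.033 ,  0.0412]), 'tcp_rot': array([-76.5798,  89.971 , -73.8361]), 'wrist_force': array([-0.5961,  1.625 ,  1.7725]), 'torque': array([ 0.1916, -0.0118, -0.0067]), 'opening': 0.00015369187863503576}
```

View pics/sc2.png

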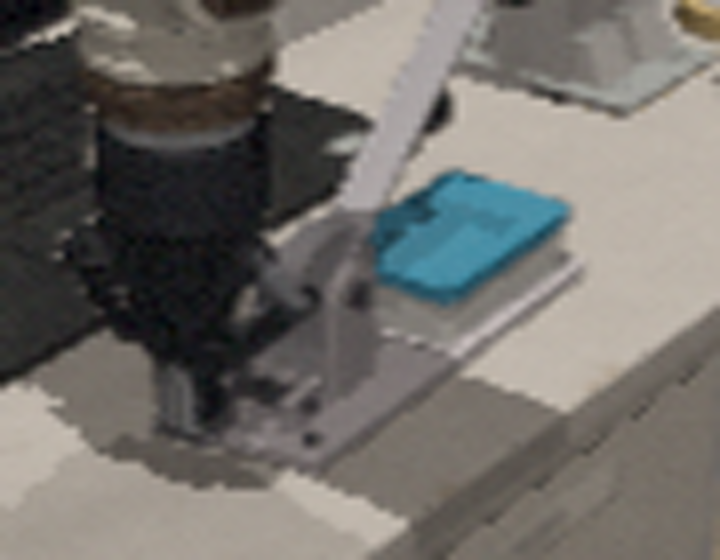

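Request:
carry_out:
  increments:
    - [0, 0, 0, 1.5, 0.4, 0, 0]
    - [0, 0, 0, 1.5, 0.4, 0, 0]
    - [0, 0, 0, 1.5, 0.3, 0, 0]
    - [0, 0, 0, 0, 0, 0, 0]

```text
time: 5.52
ee_pos: [0.4813, -0.0316, 0.0366]
tcp_rot: [-152.3, 90.0, -149.6]
wrist_force: [0.4, 1.9, 0.3]
opening: 0.0001
```

```bash
python3 - <<'E'
from h import *
P,R,o=cur();print(P,o["wrist_force"],o["torque"])
E
```

```text
[ 0.4813 -0.0316  0.0366] [0.4357 1.9131 0.3124] [0.1476 0.0002 0.0574]
```

Request:
carry_out:
  increments:
    - [0, 0, 0, 1, 0.3, 0, 0]
    - [0, 0, 0, 1, 0.3, 0, 0]
    - [0, 0, 0, 1, 0.3, 0, 0]
    - [0, 0, 0, 0, 0, 0, 0]

```text
time: 6.02
ee_pos: [0.4813, -0.0308, 0.0337]
tcp_rot: [-134.2, 90.0, -131.5]
wrist_force: [0.7, -0.3, -0.4]
opening: 0.0
```

```bash
python3 - <<'E'
from h import *
P,R,o=cur();print(P,o["wrist_force"],o["torque"])
E
```

```text
[ 0.4813 -0.0308  0.0337] [ 0.6932 -0.2773 -0.4242] [ 0.0055 -0.0522 -0.016 ]
```

Request:
carry_out:
  increments:
    - [0, 0, 0, 1, 0, 0, 0]
    - [0, 0, 0, 1, 0, 0, 0]
    - [0, 0, 0, 1, 0, 0, 0]

```text
time: 6.4
ee_pos: [0.4815, -0.0305, 0.0312]
tcp_rot: [41.0, 90.0, 43.7]
wrist_force: [-2.2, 3.0, 8.9]
opening: 0.0003
```

```bash
python3 - <<'E'
from h import *
P,R,o=cur();print(P,o["wrist_force"],o["torque"])
E
python3 look.py d; python3 - <<'E'
from h import *
print(cur()[2]["wrist_force"])
b=cv2.imread("pics/sraw_d.png"); cv2.imwrite("pics/sd2.png",cv2.resize(b[195:255,250:325],None,fx=10,fy=10,interpolation=cv2.INTER_CUBIC))
E
```

```text
[ 0.4815 -0.0305  0.0312] [-2.1594  2.9575  8.9171] [0.4515 0.3972 0.0027]
[-0.7919  2.214   6.1445]
```

View pics/sd2.png

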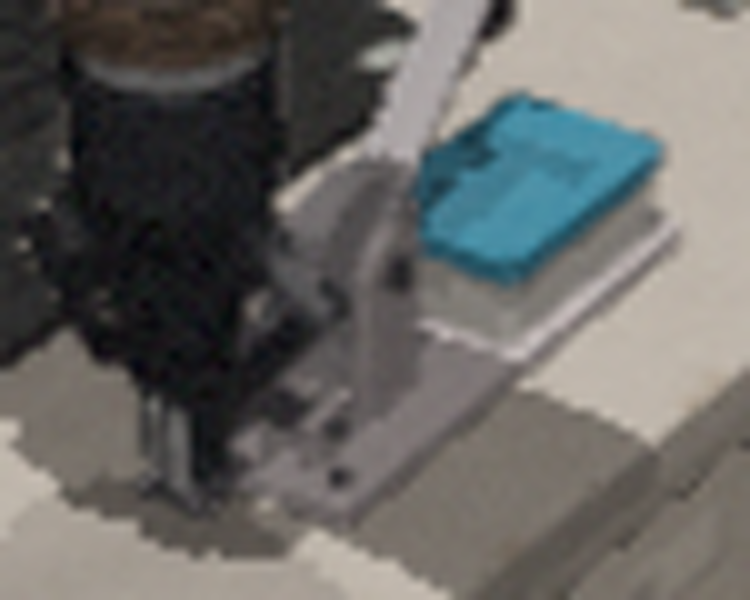

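Request:
carry_out:
  increments:
    - [0, 0, 0, 1, 0, 0, 0]
    - [0, 0, 0, 0, 0, 0, 0]

```text
time: 6.75
ee_pos: [0.4816, -0.0305, 0.0308]
tcp_rot: [24.2, 89.9, 27.0]
wrist_force: [-2.3, 3.6, 11.5]
opening: 0.0001
```

Request:
carry_out:
  increments:
    - [0, 0, 0, -10, 0, 0, 0]
    - [0, 0, 0, -25, 0, 0, 0]
    - [0, 0, 0, -45, 0, 0, 0]
    - [0, 0, 0, -50, 0, 0, 0]
    - [0, 0, 0, -50, 0, 0, 0]
    - [0, 0, 0, -30, 0, 0, 0]
    - [0, 0, 0, 0, -50, 0, 0]
    - [0, 0, 0, 0, -50, 0, 0]
    - [0, 0, 0, 0, -50, 0, 0]
    - [0, 0, 0, 0, -30, 0, 0]
    - [0, 0, 0, 0, 0, 0, 0]

```text
time: 8.12
ee_pos: [0.4896, -0.2123, 0.2392]
tcp_rot: [169.5, 89.9, 172.1]
wrist_force: [-0.5, 0.7, 0.1]
opening: -0.0005
```

```bash
python3 look.py e; python3 - <<'E'
from h import *
print(cur()[2])
b=cv2.imread("pics/sraw_e.png"); cv2.imwrite("pics/se2.png",cv2.resize(b[160:260,250:350],None,fx=6,fy=6,interpolation=cv2.INTER_CUBIC))
E
```

```text
{'time': 8.225, 'q': array([-23.2504,   2.8626,   8.7799,  95.9554,   0.0077,  64.0368]), 'qd': array([ 1.2845, -0.647 , -0.3052, -0.002 , -0.0141, -0.0079]), 'joint_efforts': array([ -1.2155, -48.8224,  46.4721,  -0.0755,  -0.0569,  -0.0475]), 'ee_pos': array([ 0.4897, -0.2104,  0.2397]), 'tcp_rot': array([142.6042,  89.9612, 145.3171]), 'wrist_force': array([-0.0834, -0.1859, -0.2389]), 'torque': array([ 0.0175,  0.0086, -0.0184]), 'opening': 0.0005462327934518834}
```

View pics/se2.png

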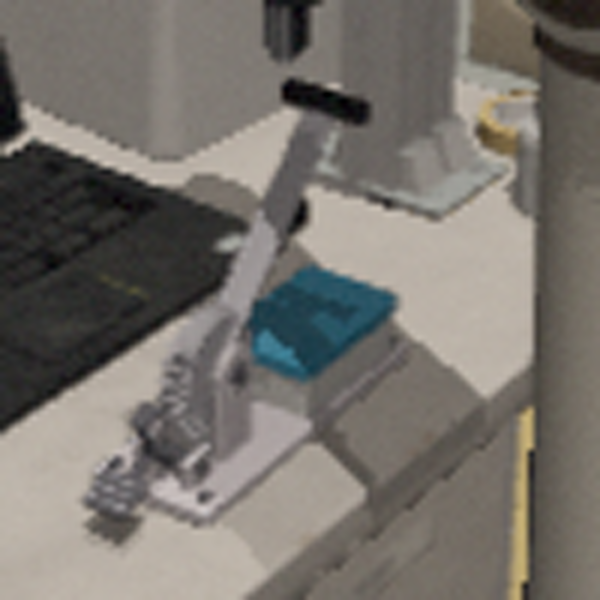

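View pics/t_e.png

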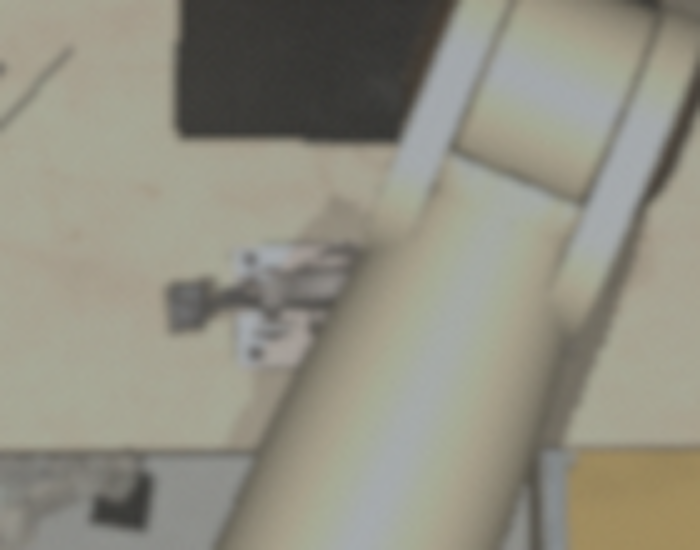

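```bash
cat >> h.py <<'E'
def hp(t,gap):
    e=.8-t; n=np.array([np.sin(e),0,np.cos(e)])
    return c2w(V,handle(t)+n*(.009+gap))
E
python3 - <<'E'
from h import *
for a in(0,.28,.4):
    p=[.081+.05*np.cos(a)+.03*np.sin(a),0,.023+.03*np.cos(a)-.05*np.sin(a)]
    print(a,(proj("scene",c2w(V,p))-[250,160]+.5)*6-.5,(proj("top",c2w(V,p))-[230,150]+.5)*5-.5)
print(hp(.043,.03)); to(hp(.043,.03),Rt(.757))
E
```

```text
0 [117.6559 452.5763] [194.9696 302.9921]
0.28 [111.9037 479.0194] [185.9962 306.5783]
0.4 [110.817 489.826] [184.1905 308.0753]
[ 0.492  -0.2343  0.2165]
turn(tool) [ -0.0677  -0.0609 -43.3965] shift(cur tool)mm [ 23.1288 -23.9744   1.1897] shift(new tool) [33.2789 -1.5305  1.1423]
```

Request:
carry_out:
  increments:
    - [0, 0, -8.7, 0, 0, 0, 0]
    - [0, 0, -8.7, 0, 0, 0, 0]
    - [0, 0, -8.7, 0, 0, 0, 0]
    - [0, 0, -8.7, 0, 0, 0, 0]
    - [0, 0, -8.6, 0, 0, 0, 0]
    - [0, 0, 0, 11, -0.5, 0.4, 0]
    - [0, 0, 0, 11, -0.5, 0.4, 0]
    - [0, 0, 0, 11, -0.5, 0.4, 0]
    - [0, 0, 0, 0, 0, 0, 0]
    - [0, 0, 0, 0, 0, 0, 0]

```text
time: 9.48
ee_pos: [0.4921, -0.2347, 0.2171]
tcp_rot: [-90.0, 46.6, -87.3]
wrist_force: [0.2, 0.1, -0.1]
opening: -0.0001
```

```bash
python3 look.py f; python3 - <<'E'
from h import *
to(hp(.043,.0),Rt(.757)); print(cur()[2]["q"],cur()[0],cur()[2]["wrist_force"])
b=cv2.imread("pics/sraw_f.png"); cv2.imwrite("pics/sf2.png",cv2.resize(b[140:260,245:355],None,fx=5,fy=5,interpolation=cv2.INTER_CUBIC))
E
```

```text
turn(tool) [-0.0704 -0.0256  0.0192] shift(cur tool)mm [30.3948  0.5903 -0.2583] shift(new tool) [30.3949  0.5804 -0.2711]
[ -4.5967  -7.2275 -12.2207  78.1054 -42.9479  79.9699] [ 0.4923 -0.2344  0.2172] [-0.0435 -0.7658  0.3414]
```

View pics/sf2.png

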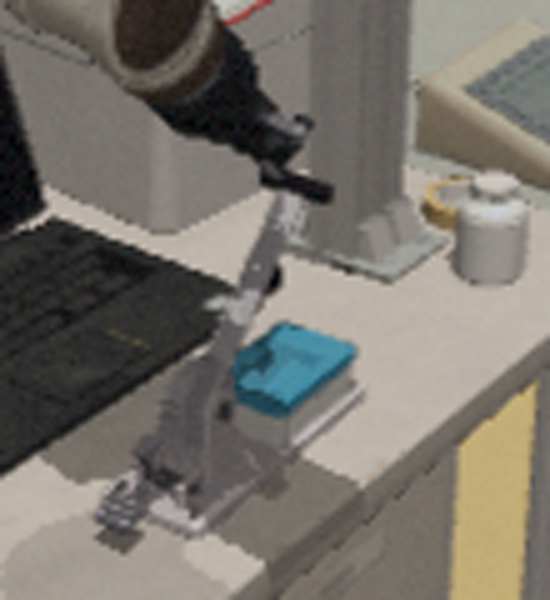

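View pics/traw_f.png

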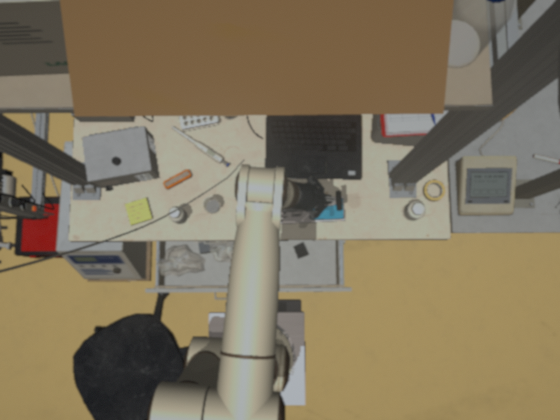

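Request:
carry_out:
  increments:
    - [0, 0, 0, 13, 0, 0, 0]
    - [0, 0, 0, 10, 0.5, 0, 0]
    - [0, 0, 0, 3, 0, 0, 0]
    - [0, 0, 0, 2, 0, 0, 0]
    - [0, 0, 0, 2, 0, 0, 0]
    - [0, 0, 0, 0, 0, 0, 0]

```text
time: 10.32
ee_pos: [0.4933, -0.2544, 0.1949]
tcp_rot: [-90.0, 46.6, -87.2]
wrist_force: [-0.7, 0.6, 0.6]
opening: -0.0
```

Request:
carry_out:
  increments:
    - [0, 0, 1, 3, -0.2, 0, 0]
    - [0, 0, 2, 6.1, -0.3, 0, 0]
    - [0, 0, 2, 6.1, -0.3, 0, 0]
    - [0, 0, 0, 0, 0, 0, 0]

```text
time: 10.82
ee_pos: [0.4937, -0.2657, 0.184]
tcp_rot: [-90.0, 51.6, -87.3]
wrist_force: [0.2, 0.2, -0.4]
opening: 0.0002
```

```bash
cat > chk.py <<'E'
from h import *
from scipy.optimize import least_squares
P,R,o=cur(); 
f=lambda v:(hp(v[0],v[1])+np.array([-np.sin(V[2]),np.cos(V[2]),0])*v[2]-P)*100
s=least_squares(f,[.1,0,0]).x
tilt=np.degrees(np.arctan2(*[-(R.apply([1,0,0])@np.array([np.cos(V[2]),np.sin(V[2]),0])),-R.apply([1,0,0])[2]]))
Q=hp(s[0],0); F=o["wrist_force"]
print("theta if gap=0 (tangential pos):",s,"tilt deg",tilt,"arm elev deg",np.degrees(.8-s[0]),"P",P,"F",F,"along tool x",R.inv().apply(F),"t",o["time"])
E
python3 chk.py; python3 look.py g; python3 - <<'E'
from h import *
b=cv2.imread("pics/sraw_g.png"); cv2.imwrite("pics/sg2.png",cv2.resize(b[140:260,245:355],None,fx=5,fy=5,interpolation=cv2.INTER_CUBIC))
E
```

```text
theta if gap=0 (tangential pos): [ 0.1635  0.0059 -0.0001] tilt deg 38.382014085697556 arm elev deg 36.47119704489447 P [ 0.4937 -0.2657  0.184 ] F [ 0.2152  0.2106 -0.3709] along tool x [0.1665 0.3873 0.2247] t 10.825
```

View pics/sg2.png

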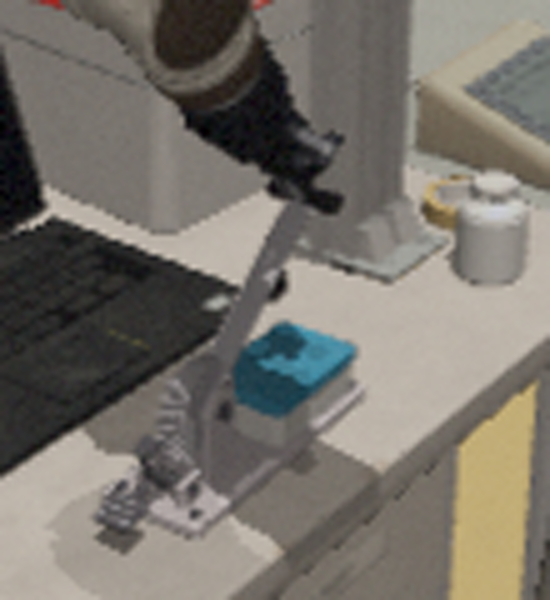

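Request:
carry_out:
  increments:
    - [0, 0, 2, 6.1, -0.3, 0, 0]
    - [0, 0, 2, 6.1, -0.3, 0, 0]
    - [0, 0, 2, 6.1, -0.3, 0, 0]
    - [0, 0, 2, 6.1, -0.3, 0, 0]
    - [0, 0, 2, 6.1, -0.3, 0, 0]
    - [0, 0, 2, 6.1, -0.3, 0, 0]

```text
time: 11.68
ee_pos: [0.4949, -0.287, 0.154]
tcp_rot: [-90.0, 63.7, -87.2]
wrist_force: [-0.5, 3.6, 2.7]
opening: -0.0001
```

```bash
python3 - <<'E'
s=open('chk.py').read()
s=s.replace("hp(v[0],v[1])+","hp(v[0],0)+c2w(V*[0,0,1,0,0],v[1]*np.array([-np.cos(.8-v[0]),0,np.sin(.8-v[0])]))+")
open('chk.py','w').write(s)
E
python3 chk.py; python3 look.py h; python3 - <<'E'
from h import *
b=cv2.imread("pics/sraw_h.png"); cv2.imwrite("pics/sh2.png",cv2.resize(b[140:260,245:355],None,fx=5,fy=5,interpolation=cv2.INTER_CUBIC))
E
```

```text
theta if gap=0 (tangential pos): [ 0.3395  0.0005 -0.0002] tilt deg 26.262264753575078 arm elev deg 26.382586059682605 P [ 0.4949 -0.287   0.154 ] F [-0.4904  3.6337  2.702 ] along tool x [-4.0396  2.0803 -0.3151] t 11.675
```

View pics/sh2.png

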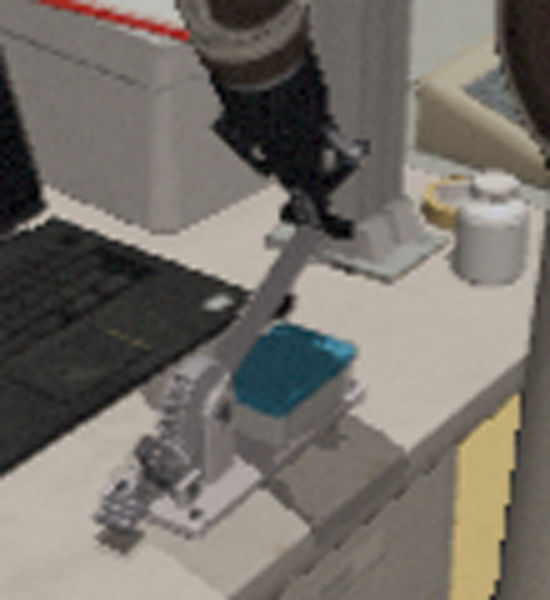

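Request:
carry_out:
  increments:
    - [0, 0, 2, 6.1, -0.3, 0, 0]
    - [0, 0, 2, 6.1, -0.3, 0, 0]
    - [0, 0, 2, 6.1, -0.3, 0, 0]
    - [0, 0, 2, 6.1, -0.3, 0, 0]
    - [0, 0, 2, 6.1, -0.3, 0, 0]
    - [0, 0, 2, 6.1, -0.3, 0, 0]
    - [0, 0, 2, 6.1, -0.3, 0, 0]
    - [0, 0, 2, 6.1, -0.3, 0, 0]
    - [0, 0, 2, 6.1, -0.3, 0, 0]
    - [0, 0, 2, 6.1, -0.3, 0, 0]
    - [0, 0, 1, 3, -0.2, 0, 0]

```text
time: 13.15
ee_pos: [0.4959, -0.3083, 0.0938]
tcp_rot: [-90.0, 84.7, -87.3]
wrist_force: [-1.8, 2.7, 3.5]
opening: 0.0
```

```bash
python3 chk.py
```

```text
theta if gap=0 (tangential pos): [ 0.7041  0.0013 -0.0002] tilt deg 5.283467524253064 arm elev deg 5.493676168014259 P [ 0.4959 -0.3083  0.0938] F [-1.7828  2.6563  3.461 ] along tool x [-3.6983  2.4081 -1.6542] t 13.15
```

Request:
carry_out:
  increments:
    - [0, 0, 1, 3, -0.2, 0, 0]
    - [0, 0, 1, 3, -0.2, 0, 0]
    - [0, 0, 1, 3, -0.2, 0, 0]
    - [0, 0, 1, 3, -0.2, 0, 0]

```text
time: 13.65
ee_pos: [0.496, -0.3098, 0.0824]
tcp_rot: [-89.4, 88.7, -86.6]
wrist_force: [-1.3, 1.4, 3.7]
opening: 0.0001
```

```bash
python3 chk.py
```

```text
theta if gap=0 (tangential pos): [ 0.7693  0.0015 -0.0003] tilt deg 1.3408662027373666 arm elev deg 1.7604669853671717 P [ 0.496  -0.3098  0.0824] F [-1.3164  1.3755  3.7319] along tool x [-3.7648  1.3495 -1.2477] t 13.65
```

Request:
carry_out:
  increments:
    - [0, 0, 0.5, 1.5, -0.1, 0, 0]
    - [0, 0, 0.4, 1, 0, 0, 0]
    - [0, 0, 0, 0.5, 0, 0, 0]

```text
time: 14.02
ee_pos: [0.496, -0.3101, 0.0795]
tcp_rot: [-88.9, 89.5, -86.1]
wrist_force: [-0.2, 1.0, 3.5]
opening: 0.0001
```

```bash
python3 chk.py
```

```text
theta if gap=0 (tangential pos): [ 0.7857  0.0016 -0.0003] tilt deg 0.5079752811326329 arm elev deg 0.818687237652228 P [ 0.496  -0.3101  0.0795] F [-0.1906  1.008   3.53  ] along tool x [-3.5389  0.9846 -0.1414] t 14.025
```

Request:
carry_out:
  increments:
    - [0, 0, 0, 1, 0, 0, 0]
    - [0, 0, 0, 1, 0, 0, 0]
    - [0, 0, 0, 1, 0, 0, 0]

```text
time: 14.4
ee_pos: [0.4961, -0.3103, 0.0772]
tcp_rot: [-86.0, 89.4, -83.2]
wrist_force: [-3.1, 1.4, 12.4]
opening: 0.0002
```

```bash
python3 chk.py
```

```text
theta if gap=0 (tangential pos): [ 0.7991  0.0016 -0.0003] tilt deg 0.5507072068969426 arm elev deg 0.05197765242893999 P [ 0.4961 -0.3103  0.0772] F [-3.0581  1.3757 12.4253] along tool x [-12.4414   1.4014  -2.9802] t 14.4
```

Request:
carry_out:
  increments:
    - [0, 0, 0, 1, 0, 0, 0]
    - [0, 0, 0, 0.5, 0, 0, 0]
    - [0, 0, 0, 0, 0, 0, 0]

```text
time: 14.78
ee_pos: [0.4962, -0.3103, 0.0771]
tcp_rot: [-80.8, 89.4, -78.1]
wrist_force: [-4.3, 3.3, 16.9]
opening: 0.0002
```

```bash
python3 chk.py
```

```text
theta if gap=0 (tangential pos): [ 0.7997  0.0016 -0.0004] tilt deg 0.5819472222988435 arm elev deg 0.017525675904353118 P [ 0.4962 -0.3103  0.0771] F [-4.2538  3.2807 16.941 ] along tool x [-16.9822   3.3087  -4.0639] t 14.775
```

Request:
carry_out:
  increments:
    - [0, 0, 0, -2, 0, 0, 0]
    - [0, 0, 0, -4, 0, 0, 0]
    - [0, 0, 0, -12, 0, 0, 0]
    - [0, 0, 0, -30, 0, 0, 0]
    - [0, 0, 0, -50, 0, 0, 0]
    - [0, 0, 0, -50, 0, 0, 0]
    - [0, 0, 0, -20, 0, -30, 0]
    - [0, 0, 0, 0, -30, -40, 0]
    - [0, 0, 0, 0, -40, -40, 0]
    - [0, 0, 0, 0, -40, -30, 0]
    - [0, 0, 0, 0, -40, -20, 0]
    - [0, 0, 0, 0, 0, 0, 0]

```text
time: 16.27
ee_pos: [0.3417, -0.4682, 0.2442]
tcp_rot: [-92.8, 89.5, -90.3]
wrist_force: [-0.6, 0.6, -0.0]
opening: 0.0
```

```bash
python3 look.py i; python3 - <<'E'
from h import *
print(cur()[2])
b=cv2.imread("pics/sraw_i.png"); cv2.imwrite("pics/si2.png",cv2.resize(b[160:260,250:350],None,fx=6,fy=6,interpolation=cv2.INTER_CUBIC))
for t in(.75,.8): print((proj("scene",c2w(V,handle(t)))-[250,160]+.5)*6-.5,(proj("top",c2w(V,handle(t)))-[230,150]+.5)*5-.5)
E
```

```text
{'time': 16.375, 'q': array([-53.5181,   8.9262,  15.8922,  96.5659,  -0.264 ,  33.7859]), 'qd': array([ 1.457 , -0.7524, -0.5493,  0.0025,  0.033 ,  0.0809]), 'joint_efforts': array([ -1.5031, -55.3491,  46.464 ,  -0.1754,  -0.087 ,  -0.0613]), 'ee_pos': array([ 0.3431, -0.4661,  0.2445]), 'tcp_rot': array([-89.6359,  89.5207, -86.9409]), 'wrist_force': array([-0.1282,  0.141 , -0.0253]), 'torque': array([ 0.0671,  0.0522, -0.0189]), 'opening': 0.0002604310738521025}
[360.8032 226.9361] [600.2455 275.8189]
[360.7229 238.5804] [598.8684 277.7554]
```

View pics/si2.png

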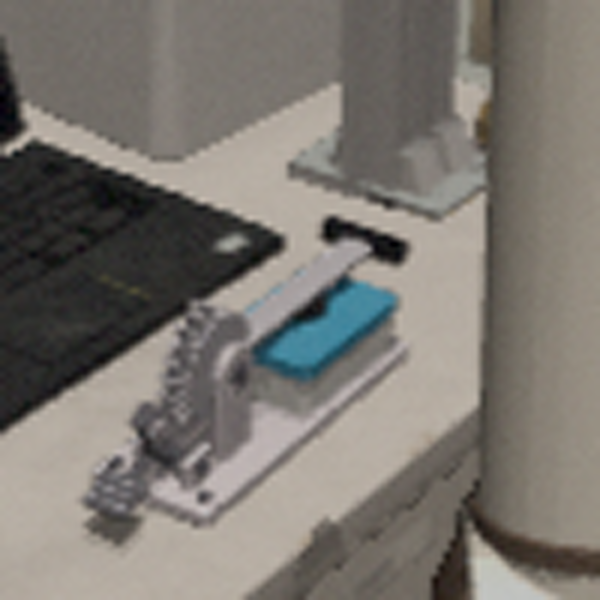

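View pics/t_i.png

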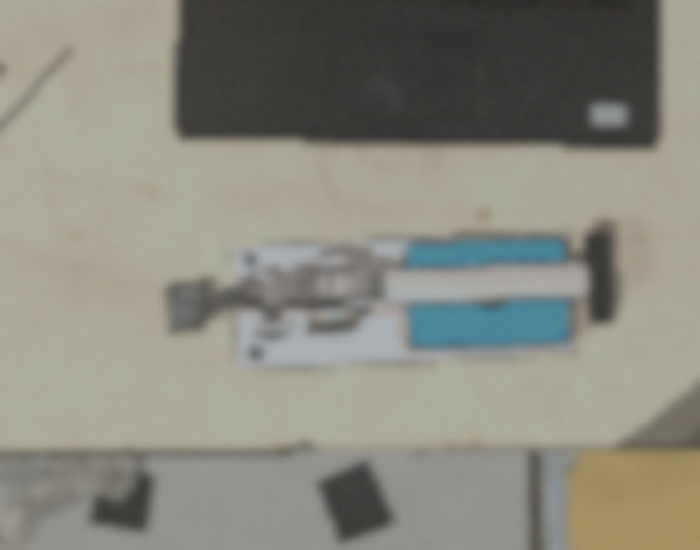

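View pics/sraw_i.png

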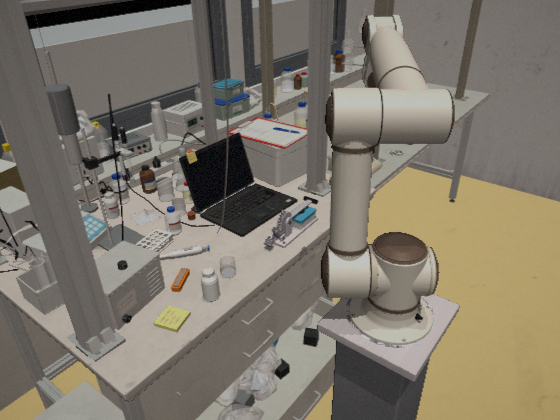

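```bash
python3 -c "
from workcell import job_done; print(job_done())"
```

```text
the job is handed in; nothing more can be done
None
```

The cuvette box is clamped: the rubber foot is pressed onto its lid and the pawl is still out of the teeth. I handed the job in at about 16.4 s of the 54 s allowed.

- **Pawl:** I pressed the thumb plate down with the closed fingertips until it met its stop, at about 11 N. The pictures afterwards show the plate still down. Its position lies between the calculated points for free of the teeth (0.28 rad) and fully pressed (0.40 rad). I read that position by eye.
- **Arm:** I pushed the handle down its arc at about 4 N. The force rose at about 0.80 rad, where the foot met the lid, and I pressed to about 17 N before backing off.
- **Last pictures:** The handle sits within a pixel of where it should be at 0.80 rad, so the arm stayed level after release. The box looks unmoved, and I never went near the jar, bottle and beaker.
- **Hand:** It is up and clear, with wrist force at about zero.

No check failed. While I was pressing the pawl, the force briefly read about zero before the stop, but the plate's final position shows that the press worked.

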